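# Stand the ball-topped post up in its shoe and wedge it tight

## Robot

A 7-joint arm with a two-finger parallel gripper is mounted at the origin on a cart in front of the work surface, level with it; the furniture and walls round the work are solid. World frame = base frame: x ahead of the robot, y to its left, z up, the work surface at z = 0. Lengths are in m, angles in rad, forces in N, time in s.
With the tool pointing down it reaches from about 0.4 to 0.875 m from the base axis. Payload 19.3 kg.
Tool frame: the origin (TCP) lies midway between the tips of the shut fingers; the grasp point (between the pads) lies 19 mm behind it; x points along the fingers, y is the direction in which the jaws open and shut, and the axes are right-handed (so a half turn about x gives the same grasp; the last joint's range is limited). The gripper opens to 85 mm and grips with 20 to 120 N. Pads are 22 mm wide; open, the fingers measure 114 mm over their backs; the gripper's body (76 mm by 85 mm) begins 54 mm behind the grasp point. The pads swing forward as they close: fully open they stand 13 mm farther back than shut.
Start: joints at [-1.214, 0.521, -0.036, 1.599, 0.021, 1.021, -0.113], TCP at [0.259, 0.569, 0.231] pointing down, gripper open.
Joint ranges: [-2.91, 2.91], [-0.3, 2.13], [-1.5, 1.42], [0.17, 2.43], [-1.26, 4.41], [0.16, 1.93], [-2.52, 2.52]. Speed limits (rad/s): [1.89, 1.89, 2.39, 2.39, 3.01, 3.01, 3.01].

## Interface

Orientations are given as [roll, pitch, yaw] about the fixed x, y, z axes, in that order (R = Rz(yaw) Ry(pitch) Rx(roll)).
In Python, from workcell import telemetry, vision, workorder gives the robot as it stands. The module is installed in compiled form; this text tells all that it offers.
- The arm moves only by the tool play_rows, never from a script. Its argument "deltas" is a list of rows, each a list of 7 numbers: the shift along the world's x, y, z in mm, then the turn, a rotation vector about the world's x, y, z in degrees, then the finger opening in mm, from 0 to 85.4. In form: [[x, y, z, wx, wy, wz, jaw], ...]. A call has 1 to 8 rows; each row shifts and turns the commanded pose from where the row before left it; what a row does not reach is not made up. A row lasts 1/8 s, in which the tool goes at most 62.5 mm and 10.7 degrees, less where a joint would pass 70% of its speed; a pose out of reach is approached as far as the arm can. A call with a gripper value outside its range is refused whole. The fingers move at their own pace and stop on an object; "grip_force" is the grip in N (left out, the last holds). Time passes only in rows, so rows that do not move let the fingers close. It gives the time, the measured TCP pose, the force and the opening at its end, in the units of the state.
- telemetry.observe(): the state, without advancing time (a new reading comes with each control period).
- vision.grab_frame(name): name is "scene" or "top" or "wrist"; returns the picture (384x512x3 uint8, red, green, blue); there is no depth.
- vision.camera_info(name): a dict with "mtx" (3x3 intrinsics, pixels), "rvec" (rotation vector, rad) and "tvec" (3), from world to camera coordinates, as OpenCV has them. Camera axes: x right, y down, z forward; pixel columns grow to the right and rows downward; lengths in m; the calibration is good to about 2 mm. The wrist camera is an equidistant fisheye: a pixel r from the principal point sees the ray r / f radians off the axis. A picture is of the moment at which its call begins: read the wrist's pose just before it. camera_info takes no time and is no camera call; for the wrist camera it gives the pose at the moment of the call.
- workorder.job_done(): hands the job in, once; it reports no verdict.
The state is a dict: "clock": time; "qpos": joint angles; "qd": joint speeds; "joint_efforts": joint torques, N m; "position": TCP position; "tool_rot": TCP orientation; "force": force on the tool from outside, world axes, zero at the start; "moment": the same for the moment, N m; "grip_width": finger opening in m.
Only numpy, scipy, OpenCV 4.12 (cv2) and the standard library are available. Lean on these libraries where they do the work, as an engineer would, in place of code of your own. Each camera call takes 0.05 s, during which the arm holds its last target. There are 200 camera calls.

## Task

Raise the lying ball-topped post by its ball end, letting its square foot pivot on the desk in the open-fronted shoe, never lifting the foot clear, until the post stands upright with its foot fully in the shoe. Then pick up the hammer and tap the wooden wedge in with it, never with the gripper, until it stops advancing and holds the foot tight. Finally lay the hammer down on the desk clear of the shoe, with the post still upright and the small dish and the vial left where they were.

Things in the scene. Friction and masses are not known exactly. Their poses are not given: they have to be found in the camera images.
- post: Loose steel post, 0.4 kg, 150 mm long: square foot 60 x 60 x 14 mm, 20 mm shaft, 34 mm ball at the top. Origin: centre of the foot's underside; z runs from foot to ball. At the start it lies with the ball on the desk along the shoe's -x, the foot on edge in the shoe's open front (underside facing the heel), origin 31 mm high; tipped up about that edge it stands in the seat, origin at height 0.
- post_ball (a point): Centre of the post's 34 mm ball, on its axis 133 mm from the foot's underside; 17 mm above the desk at the start, 133 mm when upright. The ball can turn between gripper pads.
- shoe: Aluminium bracket fixed on the desk, three walls 22 mm high, no floor. Origin: seat centre, at desk height; z up, +x to the closed end (heel), -x to the open front. Inner faces: heel x = +32 mm, straight wall y = +31.5 mm; on the -y side a sloping guide carries the wedge (outermost corner x = -60, y = -72 mm). The upright foot's centre belongs near x = 0.
- wedge (a joint): Travel (m) of the captive wooden wedge, 85 mm long, 28 mm high: 0 drawn out, starts at 0 to 0.008, grows going in along the shoe's direction (0.970, 0.243, 0), so its inner face, parallel to the shoe's x, closes on the foot; tight at about 0.033 (end stop 0.045). Guide friction about 2.5 N; it stays where it is left. A push or tap of about 12 N along the shoe's +x sets it tight.
- wedge_tail (a point): Centre of the wedge's flat striking face (steel cap, 30 mm wide along the shoe's y, 24 mm high, facing the shoe's -x), 14.5 mm above the desk; moves with the wedge. At travel 0 it is at x = -109, y = -53 mm in the shoe's frame.
- hammer: Loose hammer, 0.35 kg, 190 mm long, lying flat. Origin: on the desk under the middle of its length; x from handle to head, z up. Round wooden handle, 25 mm diameter, axis 13 mm above the origin. Steel head centred at x = 82 mm, 26 mm wide (x) and high, reaching from its square end at y = +40 mm to the round striking face at y = -48 mm.
- hammer_grip (a point): Point on the hammer's handle axis at x = 38 mm, 13 mm above the hammer's origin, near its balance point and a good place to hold it. To the right of it a window sill 85 to 115 mm above the desk begins at y = -0.40 m in the robot's frame: keep the gripper's body clear of it.
- hammer_tip (a point): Centre of the hammer's round striking face (diameter 26 mm, facing the hammer's -y) at x = 82, y = -48, z = 13 mm in the hammer's frame.
- petri: Bystander: flat clear dish, diameter 58 mm, 14 mm high, right of the shoe. Origin under its centre.
- vial: Bystander: small glass vial with screw cap, diameter 23 mm, 65 mm tall, standing behind the shoe to the left. Origin under its centre.
- screen_right: Obstacle: fixed monitor on a stand left of the work, its screen 200 to 570 mm above the desk. The screen runs slanting from about x = 0.45, y = 0.41 m (near left end) to x = 0.86, y = 0.02 m (far right end) in the robot's frame, column near x = 0.60, y = 0.16 m. Pass in front of it, drawn back, when swinging in from the left. Origin: on the desk under the stand.

How it is judged:
On the way, in this order (a step that is already met when the one before it is completed fails the run):
1. the post stands upright with its foot flat in the shoe, released or still held (angle between post's own z axis and vertical below 0.06 rad and height (world z) of post below 0.004 m and x of post in the frame of shoe above -0.012 m and horizontal distance between post and shoe below 0.015 m), for 0.2 s.
2. the hammer drives the wedge in until it presses on the foot (value of joint wedge above 0.026 m and contact force between hammer and wedge above 2 N and contact force between wedge and post above 1 N).
At the end, for the whole second after the job is handed in: Post upright within 3 degrees, foot flat on the desk in the shoe (centre within 15 mm of the seat centre, at most 12 mm toward the open front); wedge travelled over 26 mm and presses on the foot with over 1 N; hammer lies at rest on the desk, touching neither wedge, shoe nor post (angle between post's own z axis and vertical below 0.05 rad and height (world z) of post below 0.004 m and x of post in the frame of shoe above -0.012 m and horizontal distance between post and shoe below 0.015 m and value of joint wedge above 0.026 m and contact force between wedge and post above 1 N and height (world z) of hammer_grip below 0.03 m and height (world z) of hammer_tip below 0.035 m and contact force between hammer and wedge below 0.1 N and contact force between hammer and shoe below 0.1 N and contact force between hammer and post below 0.1 N and linear speed of post below 0.01 m/s and linear speed of hammer below 0.02 m/s).
It fails at once if the post's foot is lifted clear instead of pivoting on the desk (centre of its underside higher than 50 mm) (height (world z) of post above 0.05 m).
It fails at once if the gripper touches the wedge (contact force between the fingers and wedge above 1 N).
It fails at once if a bystander is moved more than 30 mm (distance of any of petri, vial from where it was at the start of the episode above 0.03 m).
It also fails if it takes over 61 s, if anything falls off the work surface, if the arm or the gripper's body presses on something with over 40 N, if the wrist force passes 120 N, or if a joint passes its speed limit or range.

## Working session

There is one attempt and no reset: what is moved stays moved. The work goes in short steps, Python scripts to look and compute and a tool call to move; the robot and the scene stay as the last step left them, time stands still between calls to the robot, and variables do not carry over. Pictures are saved under pics/ and viewed, about 8 in all and at most 12, crops included, and the job is handed in when it is done.

Besides the shell and the picture viewer there is one more tool, called after "Emit:" as a command line: name --pt "numbers of a row" for each row, then --argument value for the rest. play_rows: Moves the arm, as the interface text tells. Its arguments: {"type":"object","properties":{"deltas":{"type":"array","items":{"type":"array","items":{"type":"number"}}},"grip_force":{"type":"number"}},"required":["deltas"]}

```bash
mkdir -p pics; python3 - <<'E'
from workcell import telemetry, vision
import cv2, numpy as np
s=telemetry.observe(); print({k:np.round(v,3).tolist() for k,v in s.items()})
for n in ("scene","top"):
    im=vision.grab_frame(n); np.save(f"pics/{n}0.npy",im); cv2.imwrite(f"pics/{n}0.png",cv2.resize(im[:,:,::-1],(800,600),interpolation=cv2.INTER_CUBIC))
    c=vision.camera_info(n); print(n,c); R=cv2.Rodrigues(np.array(c['rvec']))[0]; print(-R.T@np.array(c['tvec']).ravel())
E
```

```text
{'clock': 0.0, 'qpos': [-1.214, 0.522, -0.036, 1.6, 0.021, 1.021, -0.113], 'qd': [-0.002, -0.001, 0.001, 0.0, 0.0, 0.0, -0.001], 'joint_efforts': [-0.001, -92.71, 1.979, -36.994, 0.018, 0.008, 0.0], 'position': [0.259, 0.569, 0.231], 'tool_rot': [-1.502, 1.57, -1.928], 'force': [-0.394, -0.012, 0.552], 'moment': [0.018, 0.007, 0.01], 'grip_width': 0.086}
scene {'mtx': array([[367.59437996,   0.        , 247.66006897],
       [  0.        , 367.59437996, 190.49332015],
       [  0.        ,   0.        ,   1.        ]]), 'rvec': array([ 1.95242081,  1.34139271, -0.62184851]), 'tvec': array([-0.11032543, -0.35108271,  1.44808136])}
[ 1.27864911 -0.36138156  0.68324974]
top {'mtx': array([[463.39502878,   0.        , 254.55416068],
       [  0.        , 463.39502878, 191.46778313],
       [  0.        ,   0.        ,   1.        ]]), 'rvec': array([ 2.1845921 , -2.18127409,  0.08785604]), 'tvec': array([-0.11602465,  0.59813755,  1.04168216])}
[ 0.51546869 -0.11241454  1.08535108]
```

View pics/top0.png

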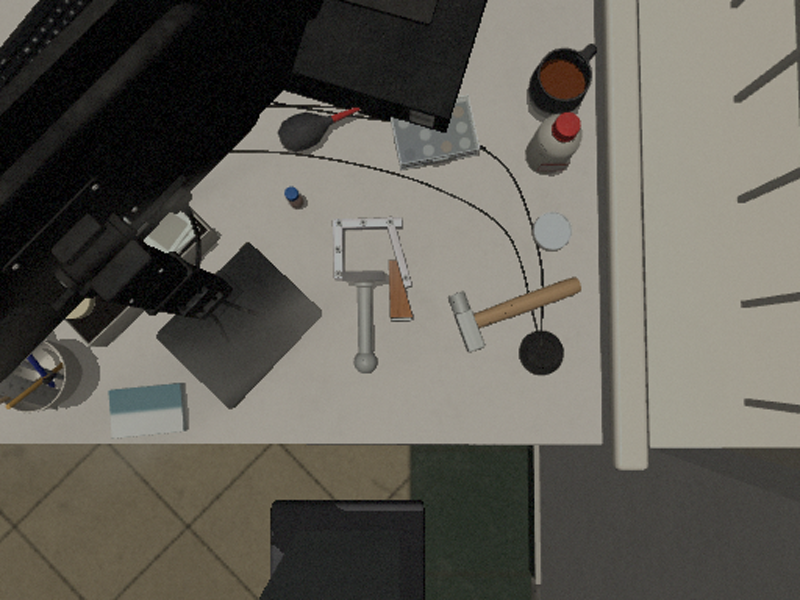

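View pics/scene0.png

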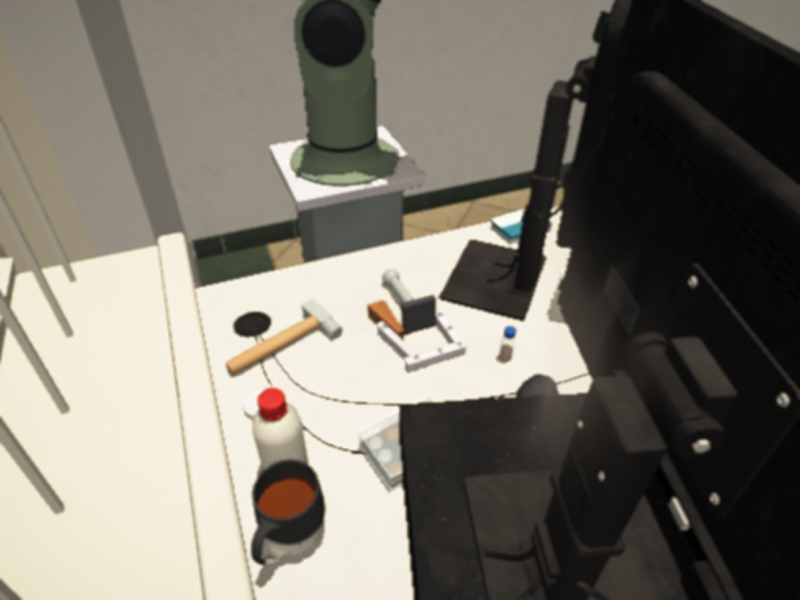

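The top view shows the shoe at (370,250), the ball at (365,361), the wedge tail at (400,320), and the hammer head at (466,322) with its handle running to (578,285). The vial is at (293,195) and the petri at (552,232). The scene view agrees. I'll zoom in for exact pixels.

```bash
cat > h.py <<'E'
import numpy as np, cv2
from workcell import telemetry, vision
def ray(n,u,v):
    c=vision.camera_info(n); R=cv2.Rodrigues(np.array(c['rvec']))[0]; t=np.array(c['tvec']).ravel()
    d=R.T@np.linalg.inv(c['mtx'])@np.array([u,v,1.]); return -R.T@t,d
def onz(n,u,v,z):
    o,d=ray(n,u,v); return o+d*(z-o[2])/d[2]
def proj(n,p):
    c=vision.camera_info(n); return cv2.projectPoints(np.array(p,float).reshape(-1,3),c['rvec'],c['tvec'],c['mtx'],None)[0].reshape(-1,2)
E
python3 - <<'E'
from h import *
im=np.load("pics/top0.npy")
c=im[130:250,200:380,::-1]
cv2.imwrite("pics/crop1.png",cv2.resize(c,None,fx=4.4,fy=4.4,interpolation=cv2.INTER_CUBIC))
hsv=cv2.cvtColor(im,cv2.COLOR_RGB2HSV)
m=((hsv[...,0]<20)&(hsv[...,1]>90)&(hsv[...,2]>60)).astype(np.uint8)
m[:, :200]=0; m[:125]=0; m[250:]=0; m[:,380:]=0
n,l,st,ce=cv2.connectedComponentsWithStats(m)
for i in range(1,n):
    if st[i,4]>30:
        r=cv2.minAreaRect(np.argwhere(l==i)[:,::-1].astype(np.float32)); b=cv2.boxPoints(r)
        print(st[i],ce[i],r); print([np.round(onz("top",*p,.014),3).tolist() for p in b])
E
```

```text
[249 167  15  36 333] [254.24924925 187.51951952] ((255.65089416503906, 184.51744079589844), (35.655460357666016, 13.033719062805176), 87.1375961303711)
[[0.656, -0.1, 0.014], [0.658, -0.131, 0.014], [0.575, -0.135, 0.014], [0.573, -0.105, 0.014]]
[304 178  68  32 704] [337.77556818 192.87357955] ((337.3796081542969, 193.04379272460938), (10.423161506652832, 70.22819519042969), 70.01689147949219)
[[0.579, -0.226, 0.014], [0.635, -0.38, 0.014], [0.612, -0.388, 0.014], [0.556, -0.235, 0.014]]
```

View pics/crop1.png

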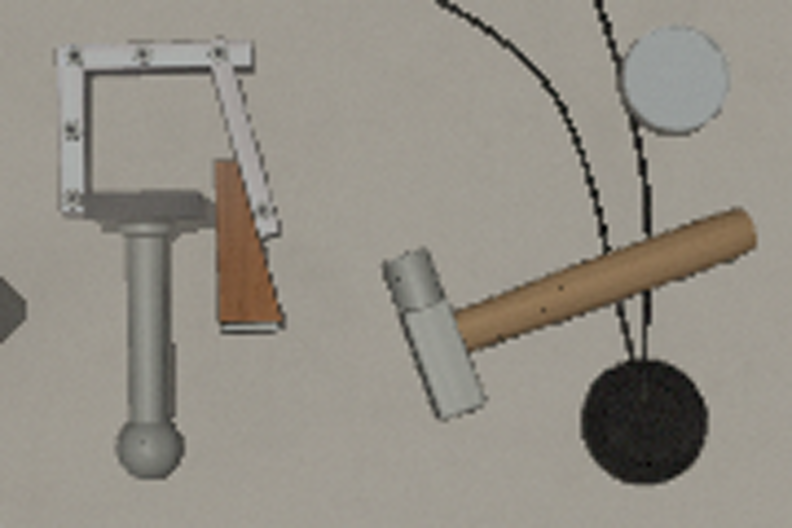

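The crop shows the shoe walls, with inner corners near (86,72) and (87,205), and the wedge's inner edge at x≈217 from y=160 to y=322. The ball is at (150,450). The hammer's round face is at (406,258), its square end at (463,412) and its handle end at (750,228).

```bash
python3 - <<'E'
from h import *
from scipy.spatial.transform import Rotation as Ro
def P(u,v,z): return np.round(onz("top",(u+.5)/4.4-.5+200,(v+.5)/4.4-.5+130,z)*1000,1)
for n,u,v,z in [("wall outer top",56,66,.022),("wall outer front",62,215,.022),("wall in top",85,72,.022),("wall in front",86,195,.022),
 ("heel in",88,71,.022),("heel in R",208,68,.022),("heel outer L",75,45,.022),("heel outer R",253,41,.022),("guide corner",277,236,.022),
 ("wedge in tip",216,159,.028),("wedge in tail",219,322,.028),("wedge out tail",284,324,.028),("cap bottom L",222,333,.003),("cap bottom R",277,331,.003),
 ("ball",150,449,.017),("shaft near ball",149.5,420,.02),("shaft near foot",149,245,.03),
 ("tip end top",406,254,.02),("sq end",462,413,.02),("head L corner",438,420,.026),("head R corner",486,402,.026),("headtopL",384,265,.013),("headtopR",428,250,.013),("handle end mid",752,228,.013),("handle at head",462,331,.013),("petri",676,79,.014)]:
    print(n,P(u,v,z))
print("vial",np.round(onz("top",293/1.5625,192/1.5625,.065)*1000))
s=telemetry.observe(); print(Ro.from_euler('xyz',s['tool_rot']).as_matrix().round(3))
# ball refine in scene: native coords from view 800 px
o1,d1=ray("scene",391/1.5625,275/1.5625); print("scene ball z17",(o1+d1*(.017-o1[2])/d1[2]).round(4))
o1,d1=ray("scene",325/1.5625,319/1.5625)
E
```

```text
wall outer top [707.3 -17.1  22. ]
wall outer front [628.3 -20.9  22. ]
wall in top [704.1 -32.4  22. ]
wall in front [638.9 -33.4  22. ]
heel in [704.6 -33.9  22. ]
heel in R [706.4 -97.2  22. ]
heel outer L [718.5 -27.   22. ]
heel outer R [ 720.8 -120.9   22. ]
guide corner [ 617.5 -133.6   22. ]
wedge in tip [ 657.2 -101.6   28. ]
wedge in tail [ 572.  -103.3   28. ]
wedge out tail [ 571.  -137.1   28. ]
cap bottom L [ 567.5 -104.7    3. ]
cap bottom R [ 568.6 -133.9    3. ]
ball [506.2 -67.4  17. ]
shaft near ball [521.2 -67.2  20. ]
shaft near foot [611.9 -66.9  30. ]
tip end top [ 608.3 -201.3   20. ]
sq end [ 525.1 -230.1   20. ]
head L corner [ 521.4 -216.9   26. ]
head R corner [ 530.8 -241.9   26. ]
headtopL [ 603.  -190.2   13. ]
headtopR [ 611.  -213.5   13. ]
handle end mid [ 623.  -384.9   13. ]
handle at head [ 568.2 -231.2   13. ]
petri [ 702.4 -345.7   14. ]
vial [748.  35.  65.]
[[-0.     0.414  0.91 ]
 [-0.001  0.91  -0.414]
 [-1.    -0.001  0.   ]]
scene ball z17 [ 0.5021 -0.0645  0.017 ]
```

Shoe origin is about (673.5, -64.4) mm with yaw 1.3°. The ball is at (506, -67.3, 17), which matches its expected pivot geometry. The wedge tail at (568, -119) implies about 2 mm travel. I'll draw back first, then swing round.

Emit:
play_rows --pt "-13 -27 0 0 0 0 85" --pt "-15 -31 0 0 0 0 85" --pt "-15 -31 0 0 0 0 85" --pt "-15 -31 0 0 0 0 85" --pt "-15 -31 0 0 0 0 85" --pt "-12 -28 0 0 0 0 85" --pt "20 -25 0 0 0 0 85" --pt "30 -35 0 0 0 0 85" --grip_force 40

```text
clock: 1.1
position: [0.2237, 0.3294, 0.2313]
tool_rot: [2.134, 1.571, 1.71]
force: [0.7, 0.2, -0.6]
grip_width: 0.085
```

Emit:
play_rows --pt "30 -35 0 0 0 4 85" --pt "30 -35 0 0 0 4 85" --pt "30 -40 0 0 0 4 85" --pt "30 -45 0 0 0 4 85" --pt "25 -45 0 0 0 4 85" --pt "25 -45 0 0 0 4 85" --pt "20 -50 0 0 0 1.8 85" --pt "20 -50 0 0 0 0 85"

```text
clock: 2.1
position: [0.4341, -0.0168, 0.2313]
tool_rot: [0.324, 1.571, 0.349]
force: [1.4, 1.1, -0.5]
grip_width: 0.0846
```

```bash
cat >> h.py <<'E'
from scipy.spatial.transform import Rotation as Ro
def st():
    s=telemetry.observe(); R=Ro.from_euler('xyz',s['tool_rot']).as_matrix()
    print(s['clock'],"pos",(s['position']*1000 if hasattr(s['position'],'shape') else np.array(s['position'])*1000).round(1),"F",np.round(s['force'],1),"w",round(s['grip_width']*1000,1),"x",R[:,0].round(3),"yaw_y",np.degrees(np.arctan2(R[1,1],R[0,1])).round(2),"q",np.round(s['qpos'],2))
    return s
E
python3 -c "
from h import *
st()"
```

```text
2.1 pos [434.1 -16.8 231.3] F [ 1.4  1.1 -0.5] w 84.6 x [ 0.  0. -1.] yaw_y 91.39 q [-0.34  0.22  0.29  2.09 -0.08  0.84  1.59]
```

Emit:
play_rows --pt "24 -17 -20 0 0 0 85" --pt "24 -17 -30 0 0 0 85" --pt "24 -16.5 -40 0 0 0 85" --pt "0 0 -40 0 0 0 85" --pt "0 0 -40 0 0 0 85" --pt "0 0 -30 0 0 0 85" --pt "0 0 -15 0 0 0 85" --pt "0 0 0 0 0 0 85"

```text
clock: 3.1
position: [0.5054, -0.0656, 0.0159]
tool_rot: [3.116, 1.57, 3.14]
force: [-0.5, -1.0, 0.3]
grip_width: 0.085
```

```bash
python3 - <<'E'
from h import *
st()
im=vision.grab_frame("wrist"); cv2.imwrite("pics/w1.png",im[:,:,::-1])
E
```

```text
3.1 pos [505.4 -65.6  15.9] F [-0.5 -1.   0.3] w 85.0 x [-0.001  0.    -1.   ] yaw_y 91.34 q [-0.11  0.7   0.17  2.04 -0.27  0.42  1.86]
```

View pics/w1.png

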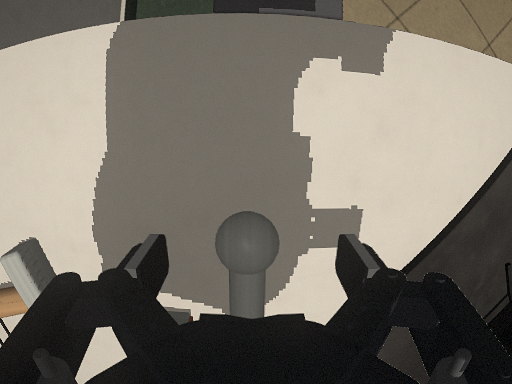

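The wrist view shows the ball at (247,243), centred between the pads at x≈150 and x≈352. I'll lower and close.

Emit:
play_rows --pt "0.5 -1 -8 0 0 0 85" --pt "0 0 -4 0 0 0 60" --pt "0 0 0 0 0 0 30" --pt "0 0 0 0 0 0 25" --pt "0 0 0 0 0 0 25" --pt "0 0 0 0 0 0 25" --grip_force 40

```text
clock: 3.9
position: [0.5063, -0.0664, 0.0046]
tool_rot: [0.58, 1.57, 0.604]
force: [-0.8, 1.1, 5.1]
grip_width: 0.0316
```

```bash
python3 - <<'E'
from h import *
st()
th=np.radians(np.arange(-6,91,4)); 
p=np.c_[-133*np.cos(th)+30*np.sin(th),133*np.sin(th)+30*np.cos(th)]
print(p.round(1).tolist()); print(np.diff(p,axis=0).round(1).tolist())
E
```

```text
3.9 pos [506.3 -66.4   4.6] F [-0.8  1.1  5.1] w 31.6 x [ 0.  0. -1.] yaw_y 91.34 q [-0.1   0.72  0.16  2.04 -0.27  0.39  1.86]
[[-135.4, 15.9], [-134.0, 25.3], [-131.9, 34.6], [-129.1, 43.7], [-125.8, 52.6], [-121.8, 61.3], [-117.2, 69.6], [-112.1, 77.6], [-106.4, 85.3], [-100.2, 92.5], [-93.5, 99.2], [-86.3, 105.5], [-78.8, 111.3], [-70.8, 116.5], [-62.5, 121.2], [-53.9, 125.2], [-45.0, 128.7], [-36.0, 131.5], [-26.7, 133.7], [-17.3, 135.2], [-7.8, 136.1], [1.7, 136.3], [11.2, 135.9], [20.6, 134.8], [30.0, 133.0]]
[[1.4, 9.4], [2.1, 9.3], [2.7, 9.1], [3.4, 8.9], [4.0, 8.6], [4.6, 8.3], [5.1, 8.0], [5.7, 7.6], [6.2, 7.2], [6.7, 6.8], [7.2, 6.3], [7.6, 5.8], [8.0, 5.2], [8.3, 4.7], [8.6, 4.1], [8.9, 3.5], [9.1, 2.8], [9.3, 2.2], [9.4, 1.5], [9.5, 0.9], [9.5, 0.2], [9.5, -0.5], [9.5, -1.1], [9.4, -1.8]]
```

Opening reads 31.6 mm, under the 34 mm ball, so the pads are gripping above its equator. I'll reopen, lower a bit and regrip.

Emit:
play_rows --pt "0 0 0 0 0 0 48" --pt "0 0 0 0 0 0 48" --pt "0 0 -3 0 0 0 48" --pt "0 0 -2 0 0 0 48" --pt "0 0 0 0 0 0 25" --pt "0 0 0 0 0 0 25" --pt "0 0 0 0 0 0 25" --pt "0 0 0 0 0 0 25" --grip_force 40

```text
clock: 4.9
position: [0.5065, -0.0667, -0.0004]
tool_rot: [-0.254, 1.57, -0.231]
force: [-0.6, -1.1, 7.6]
grip_width: 0.0318
```

Emit:
play_rows --pt "0.7 0 4.7 0 0 0 25" --pt "0.7 0 4.7 0 0 0 25" --pt "2.1 0 9.3 0 0 0 25" --pt "2.7 0 9.1 0 0 0 25" --pt "3.4 0.1 8.9 0 0 0 25" --pt "0 0 0 0 0 0 25"

```text
clock: 5.65
position: [0.5164, -0.0664, 0.0367]
tool_rot: [-0.053, 1.57, -0.029]
force: [2.3, -0.7, -2.1]
grip_width: 0.0316
```

```bash
python3 - <<'E'
from h import *
st()
a=vision.grab_frame("scene")[150:250,210:330,::-1]; b=vision.grab_frame("top")[125:245,180:300,::-1]
cv2.imwrite("pics/c2.png",np.hstack([cv2.resize(a,(480,400),interpolation=3),cv2.resize(b,(400,400),interpolation=3)])[:,:800])
E
```

```text
5.65 pos [516.4 -66.4  36.7] F [ 2.3 -0.7 -2.1] w 31.6 x [ 0.001 -0.    -1.   ] yaw_y 91.35 q [-0.12  0.67  0.19  2.01 -0.26  0.47  1.85]
```

View pics/c2.png

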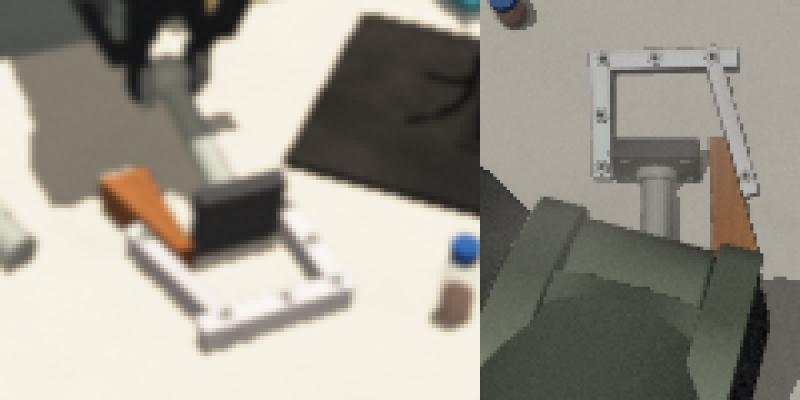

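Good: the post is rising with its foot on edge between the wall and wedge, and the wrist carries about 2 N. I'll continue the arc.

Emit:
play_rows --pt "4.0 0.1 8.6 0 0 0 25" --pt "4.6 0.1 8.3 0 0 0 25" --pt "5.1 0.1 8.0 0 0 0 25" --pt "5.7 0.1 7.6 0 0 0 25" --pt "6.2 0.1 7.2 0 0 0 25" --pt "6.7 0.2 6.8 0 0 0 25" --pt "7.2 0.2 6.3 0 0 0 25" --pt "7.6 0.2 5.8 0 0 0 25"

```text
clock: 6.75
position: [0.5634, -0.0654, 0.0949]
tool_rot: [-3.114, 1.571, -3.09]
force: [1.3, -0.7, -3.4]
grip_width: 0.0318
```

Emit:
play_rows --pt "8.0 0.2 5.2 0 0 0 25" --pt "8.3 0.2 4.7 0 0 0 25" --pt "8.6 0.2 4.1 0 0 0 25" --pt "8.9 0.2 3.5 0 0 0 25" --pt "9.1 0.2 2.8 0 0 0 25" --pt "9.3 0.2 2.2 0 0 0 25" --pt "9.4 0.2 1.5 0 0 0 25" --pt "0 0 0 0 0 0 25"

```text
clock: 7.75
position: [0.6252, -0.064, 0.1186]
tool_rot: [-0.435, 1.57, -0.411]
force: [-1.5, 0.1, 1.3]
grip_width: 0.0319
```

```bash
python3 - <<'E'
from h import *
st()
a=vision.grab_frame("scene")[120:250,210:330,::-1]; b=vision.grab_frame("top")[125:245,180:300,::-1]
cv2.imwrite("pics/c3.png",np.hstack([cv2.resize(a,(400,433),interpolation=3),cv2.resize(b,(400,433),interpolation=3)])[:,:800])
E
```

```text
7.75 pos [625.2 -64.  118.6] F [-1.5  0.1  1.3] w 31.9 x [ 0. -0. -1.] yaw_y 91.35 q [-0.16  0.68  0.25  1.69 -0.22  0.8   1.79]
```

View pics/c3.png

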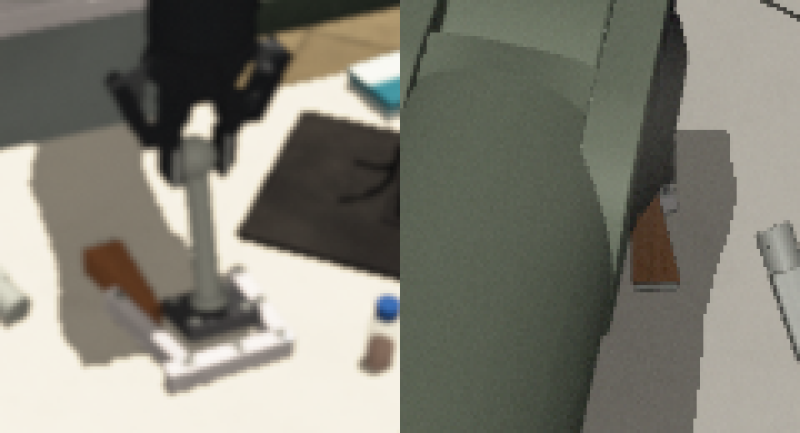

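The post is about 20° from upright and the foot is entering the shoe. I'll finish the arc.

Emit:
play_rows --pt "9.5 0.2 0.6 0 0 0 25" --pt "9.5 0.2 0 0 0 0 25" --pt "9.5 0.2 -0.6 0 0 0 25" --pt "9.5 0.2 -1.2 0 0 0 25" --pt "9.4 0.2 -2 0 0 0 25" --pt "0 0 0 0 0 0 25" --pt "0 0 0 0 0 0 25"

```text
clock: 8.72
position: [0.6727, -0.0629, 0.1154]
tool_rot: [-0.059, 1.57, -0.036]
force: [1.4, -1.2, 4.9]
grip_width: 0.0314
```

```bash
python3 - <<'E'
from h import *
st()
a=vision.grab_frame("scene"); np.save("pics/s4.npy",a); a=a[120:250,210:330,::-1]; cv2.imwrite("pics/c4.png",cv2.resize(a,(552,598),interpolation=3))
E
```

```text
8.725 pos [672.7 -62.9 115.4] F [ 1.4 -1.2  4.9] w 31.4 x [ 0.001 -0.    -1.   ] yaw_y 91.35 q [-0.15  0.75  0.25  1.56 -0.22  0.87  1.78]
```

View pics/c4.png

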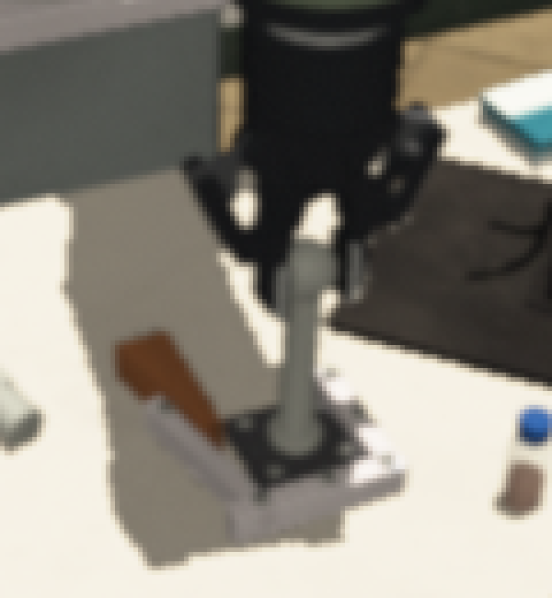

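The post looks upright with its foot inside the shoe and near the heel. I'll release and rise, then check.

Emit:
play_rows --pt "0 0 0 0 0 0 32" --pt "0 0 0 0 0 0 40" --pt "0 0 0 0 0 0 70" --pt "0 0 0 0 0 0 70" --pt "0 0 20 0 0 0 70" --pt "0 0 40 0 0 0 70" --pt "-30 0 20 0 0 0 85" --pt "-50 -30 0 0 0 0 85"

```text
clock: 9.78
position: [0.5928, -0.0915, 0.1979]
tool_rot: [0.103, 1.567, 0.13]
force: [0.6, -1.1, 0.2]
grip_width: 0.085
```

Emit:
play_rows --pt "-50 -40 0 0 0 -5 85" --pt "-40 -50 0 0 0 -5 85" --pt "-10 -40 0 0 0 -6 85" --pt "0 0 0 0 0 0 85"

```text
clock: 10.28
position: [0.4932, -0.2239, 0.197]
tool_rot: [-0.382, 1.569, -0.644]
force: [-0.4, 0.7, -0.5]
grip_width: 0.0852
```

```bash
python3 - <<'E'
from h import *
st()
a=vision.grab_frame("scene"); np.save("pics/s5.npy",a); a=a[130:250,210:330,::-1]
b=vision.grab_frame("top"); np.save("pics/t5.npy",b); b=b[130:250,200:320,::-1]
cv2.imwrite("pics/c5.png",np.hstack([cv2.resize(x,(400,400),interpolation=3) for x in (a,b)]))
E
```

```text
10.275 pos [ 493.2 -223.9  197. ] F [-0.4  0.7 -0.5] w 85.2 x [ 0.002 -0.001 -1.   ] yaw_y 75.0 q [ 0.03  0.46  0.38  1.87 -0.22  0.85  1.84]
```

View pics/c5.png

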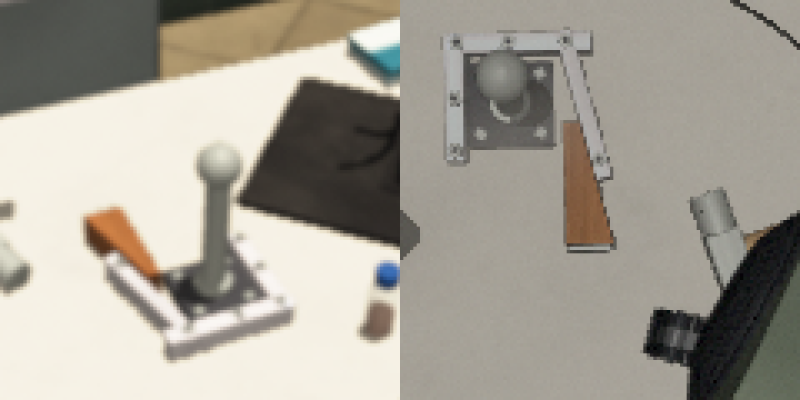

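The post stands alone in the seat (ball at (217,160) in the left half). Hammer grip point is about (577.5, -259.5) with the head axis at yaw 19.5°. Next I go above it.

Emit:
play_rows --pt "14 -6 -10 0 0 -8.5 85" --pt "14 -6 -20 0 0 -9.5 85" --pt "14 -6 -20 0 0 -9.5 85" --pt "14 -6 -20 0 0 -9.5 85" --pt "14 -6 -20 0 0 -9.5 85" --pt "14.3 -5.6 -20 0 0 -9 85" --pt "0 0 -20 0 0 0 85" --pt "0 0 0 0 0 0 85"

```text
clock: 11.38
position: [0.5775, -0.2552, 0.0641]
tool_rot: [-2.411, 1.568, 2.652]
force: [-0.5, 0.7, 0.3]
grip_width: 0.085
```

```bash
python3 - <<'E'
from h import *
st()
im=vision.grab_frame("wrist"); cv2.imwrite("pics/w6.png",im[:,:,::-1])
E
```

```text
11.375 pos [ 577.5 -255.2   64.1] F [-0.5  0.7  0.3] w 85.0 x [-0.002  0.001 -1.   ] yaw_y 20.1 q [-0.01  0.82  0.52  1.72 -0.55  0.76  1.14]
```

View pics/w6.png

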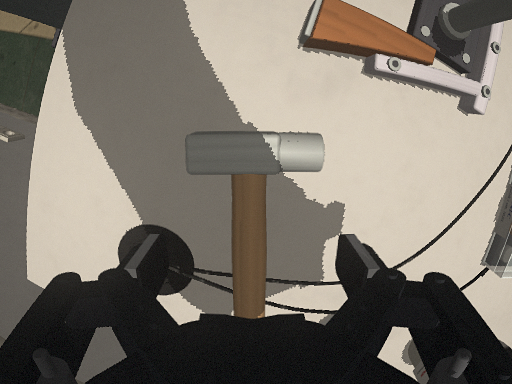

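The handle is vertical in the wrist view at x=249, centred between the pads, with the head clear above. Lower and grip.

Emit:
play_rows --pt "1 -3 -25 0 0 -0.5 85" --pt "0 0 -20 0 0 0 85" --pt "0 0 -13 0 0 0 75" --pt "0 0 -3 0 0 0 45" --pt "0 0 0 0 0 0 15" --pt "0 0 0 0 0 0 15" --pt "0 0 0 0 0 0 15" --pt "0 0 0 0 0 0 15" --grip_force 80

```text
clock: 12.42
position: [0.5796, -0.2597, 0.0053]
tool_rot: [0.754, 1.57, -0.479]
force: [-2.7, 0.8, 7.9]
grip_width: 0.0221
```

```bash
python3 -c "
from h import *
st()"
```

```text
12.425 pos [ 579.6 -259.7    5.3] F [-2.7  0.8  7.9] w 22.1 x [ 0.001 -0.    -1.   ] yaw_y 19.36 q [ 0.03  0.9   0.47  1.72 -0.6   0.67  1.17]
```

Emit:
play_rows --pt "0 0 20 0 0 0 15" --pt "0 0 30 0 0 0 15" --pt "-20 18 10 0 0 -5 15" --pt "-25 28 0 0 0 -6 15" --pt "-25 28 0 0 0 -7 15" --pt "-13.6 24 0 0 0 0 15" --pt "0 0 -20 0 0 0 15" --pt "0 0 0 0 0 0 15"

```text
clock: 13.42
position: [0.4958, -0.1611, 0.0448]
tool_rot: [-3.037, 1.57, 1.7]
force: [0.2, -1.3, -3.6]
grip_width: 0.022
```

```bash
python3 - <<'E'
from h import *
st()
a=vision.grab_frame("scene"); a=a[120:250,170:310,::-1]
b=vision.grab_frame("top"); np.save("pics/t7.npy",b); b=b[130:260,200:340,::-1]
cv2.imwrite("pics/c7.png",np.hstack([cv2.resize(x,(400,371),interpolation=3) for x in (a,b)]))
E
```

```text
13.425 pos [ 495.8 -161.1   44.8] F [ 0.2 -1.3 -3.6] w 22.0 x [-0.     0.001 -1.   ] yaw_y 1.37 q [-0.19  0.74  0.55  2.02 -0.71  0.58  0.88]
```

View pics/c7.png

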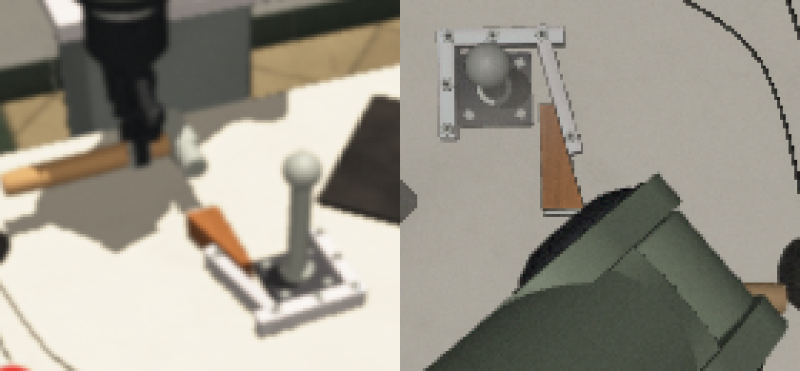

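The hammer is held level with its round face behind the wedge's cap. Lower and approach.

Emit:
play_rows --pt "0 0 -20 0 0 0 15" --pt "0 0 -14 0 0 0 15" --pt "0 0 -3.5 0 0 0 15" --pt "8 0.2 0 0 0 0 15" --pt "8 0.2 0 0 0 0 15" --pt "5 0.1 0 0 0 0 15" --pt "5 0.1 0 0 0 0 15" --pt "0 0 0 0 0 0 15"

```text
clock: 14.52
position: [0.522, -0.1608, 0.0069]
tool_rot: [0.339, 1.571, -1.208]
force: [-0.3, 0.3, -3.8]
grip_width: 0.0222
```

Emit:
play_rows --pt "4 0.1 0 0 0 0 15" --pt "4 0.1 0 0 0 0 15" --pt "4 0.1 0 0 0 0 15" --pt "4 0.1 0 0 0 0 15"

```text
clock: 15.02
position: [0.538, -0.1603, 0.0068]
tool_rot: [-2.18, 1.57, 2.556]
force: [-3.1, 1.8, -3.5]
grip_width: 0.0224
```

Emit:
play_rows --pt "4 0.1 0 0 0 0 15" --pt "4 0.1 0 0 0 0 15" --pt "2 0.1 0 0 0 0 15" --pt "2 0 0 0 0 0 15"

```text
clock: 15.52
position: [0.5494, -0.1597, 0.0067]
tool_rot: [-2.127, 1.569, 2.609]
force: [-6.2, 3.5, -2.5]
grip_width: 0.022
```

Emit:
play_rows --pt "1.5 0 0 0 0 0 15" --pt "1 0 0 0 0 0 15" --pt "0 0 0 0 0 0 15"

```text
clock: 15.9
position: [0.5517, -0.1597, 0.0066]
tool_rot: [-2.032, 1.569, 2.705]
force: [-7.2, 3.9, -2.4]
grip_width: 0.0221
```

Emit:
play_rows --pt "1.5 0 0 0 0 0 15" --pt "1.5 0 0 0 0 0 15" --pt "0 0 0 0 0 0 15"

```text
clock: 16.27
position: [0.5529, -0.1599, 0.0063]
tool_rot: [-1.836, 1.566, 2.9]
force: [-16.9, 2.5, 0.3]
grip_width: 0.0224
```

Emit:
play_rows --pt "1.5 0 0 0 0 0 15" --pt "1.5 0 0 0 0 0 15" --pt "0 0 0 0 0 0 15"

```text
clock: 16.65
position: [0.5539, -0.1601, 0.0059]
tool_rot: [-1.806, 1.563, 2.93]
force: [-27.7, 1.9, 5.1]
grip_width: 0.0221
```

```bash
python3 - <<'E'
from h import *
st()
b=vision.grab_frame("top"); np.save("pics/t8.npy",b); a=vision.grab_frame("scene");a=a[120:250,190:330,::-1]
b=b[130:260,200:340,::-1]
cv2.imwrite("pics/c8.png",np.hstack([cv2.resize(x,(400,371),interpolation=3) for x in (a,b)]))
E
```

```text
16.65 pos [ 553.9 -160.1    5.9] F [-27.7   1.9   5.1] w 22.1 x [-0.008  0.002 -1.   ] yaw_y 1.34 q [-0.18  0.86  0.53  1.88 -0.73  0.62  0.84]
```

View pics/c8.png

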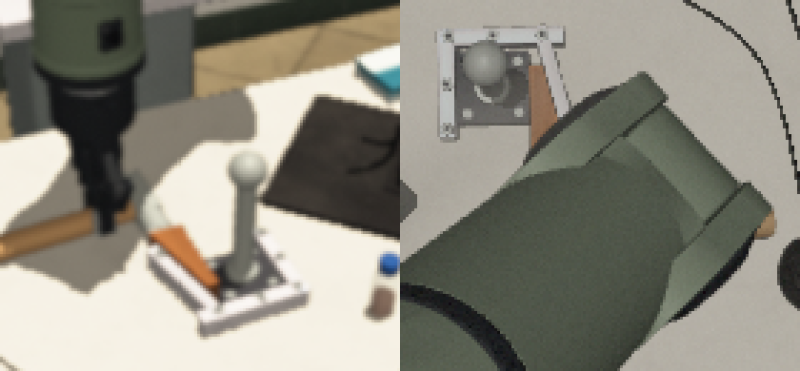

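The wedge has stopped: at 28 N it advances no further and its inner edge is against the foot, with the post upright. Back off, carry the hammer right and lay it down.

Emit:
play_rows --pt "-8 0 0 0 0 0 15" --pt "-20 0 0 0 0 0 15" --pt "-25 0 5 0 0 0 15" --pt "-10 -15 25 0 0 0 15" --pt "0 -30 0 0 0 0 15" --pt "0 -35 0 0 0 0 15" --pt "20 -20 0 0 0 0 15" --pt "0 0 0 0 0 0 15"

```text
clock: 17.75
position: [0.5167, -0.2624, 0.0373]
tool_rot: [0.768, 1.568, -0.781]
force: [-0.6, -0.4, -3.6]
grip_width: 0.0215
```

```bash
python3 -c "
from h import *
st()"
```

```text
17.75 pos [ 516.7 -262.4   37.3] F [-0.6 -0.4 -3.6] w 21.5 x [ 0.002 -0.002 -1.   ] yaw_y 1.26 q [-0.01  0.81  0.55  1.87 -0.68  0.65  0.99]
```

Emit:
play_rows --pt "20 0 0 0 0 6 15" --pt "22 0 0 0 0 6 15" --pt "20 1 0 0 0 6 15" --pt "0 0 -15 0 0 0 15" --pt "0 0 -10 0 0 0 15" --pt "0 0 -4 0 0 0 15" --pt "0 0 -2 0 0 0 15" --pt "0 0 0 0 0 0 15"

```text
clock: 18.75
position: [0.5772, -0.2592, 0.006]
tool_rot: [-0.01, 1.571, -1.243]
force: [-0.4, -0.1, -3.8]
grip_width: 0.0219
```

```bash
python3 -c "
from h import *
st()"
```

```text
18.75 pos [ 577.2 -259.2    6. ] F [-0.4 -0.1 -3.8] w 21.9 x [ 0. -0. -1.] yaw_y 19.32 q [ 0.03  0.9   0.46  1.72 -0.6   0.67  1.17]
```

Still carrying the full weight and about 1 mm up. Touch down, release and lift.

Emit:
play_rows --pt "0 0 -1 0 0 0 15" --pt "0 0 0 0 0 0 24" --pt "0 0 0 0 0 0 45" --pt "0 0 0 0 0 0 70" --pt "0 0 20 0 0 0 70" --pt "0 0 40 0 0 0 70" --pt "-30 -5 50 0 0 0 70" --pt "-60 -5 50 0 0 0 70"

```text
clock: 19.75
position: [0.4993, -0.2685, 0.1576]
tool_rot: [0.869, 1.568, -0.363]
force: [0.1, -1.0, 0.5]
grip_width: 0.0699
```

Emit:
play_rows --pt "-50 -10 20 0 0 0 70" --pt "-30 -10 0 0 0 0 70" --pt "0 0 0 0 0 0 70"

```text
clock: 20.12
position: [0.4178, -0.289, 0.1765]
tool_rot: [1.308, 1.569, 0.072]
force: [1.4, 0.5, 0.2]
grip_width: 0.0701
```

```bash
python3 - <<'E'
from h import *
st()
a=vision.grab_frame("scene"); np.save("pics/s9.npy",a); a=a[130:260,130:330,::-1]
b=vision.grab_frame("top"); np.save("pics/t9.npy",b); b=b[110:240,180:380,::-1]
cv2.imwrite("pics/c9.png",np.vstack([cv2.resize(x,(460,299),interpolation=3) for x in (a,b)]))
t0=np.load("pics/top0.npy").astype(int)
for n,sl in (("petri",np.s_[130:165,335:370]),("vial",np.s_[112:140,178:200])): print(n,np.abs(b.shape and np.load("pics/t9.npy").astype(int)[sl]-t0[sl]).mean())
hsv=cv2.cvtColor(np.load("pics/t9.npy"),cv2.COLOR_RGB2HSV)
m=((hsv[...,0]<20)&(hsv[...,1]>90)&(hsv[...,2]>60)); m[:,:240]=0;m[:,275:]=0;m[:125]=0;m[250:]=0
ys,xs=np.nonzero(m); k=ys.max(); print("wedge tail rows",k,onz("top",xs[ys>=k-1].mean(),k+.5,.028)*1000)
m0=cv2.cvtColor(np.load("pics/top0.npy"),cv2.COLOR_RGB2HSV); m0=((m0[...,0]<20)&(m0[...,1]>90)&(m0[...,2]>60)); m0[:,:240]=0;m0[:,275:]=0;m0[:125]=0;m0[250:]=0
ys,xs=np.nonzero(m0); k=ys.max(); print("before",k,onz("top",xs[ys>=k-1].mean(),k+.5,.028)*1000)
E
```

```text
20.125 pos [ 417.8 -289.   176.5] F [1.4 0.5 0.2] w 70.1 x [ 0.002  0.    -1.   ] yaw_y 19.17 q [ 0.01  0.49  0.65  1.98 -0.42  0.8   1.24]
petri 6.083537414965987
vial 5.819805194805195
wedge tail rows 188 [ 604.76685997 -110.39048881   28.        ]
before 202 [ 572.68608519 -119.58482279   28.        ]
```

View pics/c9.png

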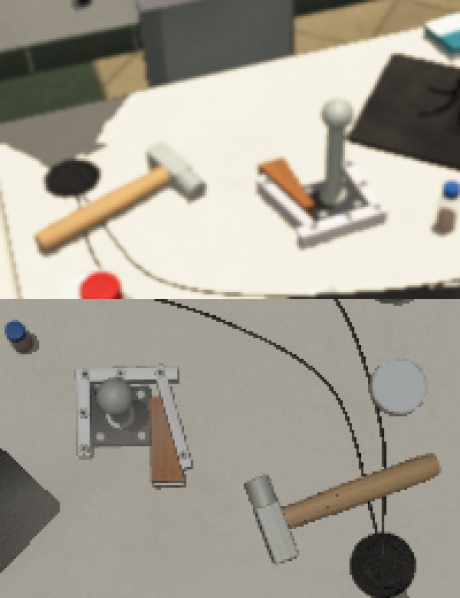

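The wedge tail advanced 32 mm, the post is upright, the hammer is flat on the desk well clear of the shoe, and the dish and vial haven't moved.

```bash
python3 -c "
from workcell import workorder
print(workorder.job_done())"
```

```text
the job is handed in; nothing more can be done
None
```

I handed the job in at about 20 s of the 61 s limit; no verdict is reported back. I raised the post by its ball with its foot pivoting in the shoe, and released it standing in the seat. I then pressed the wedge home with the hammer's round face in one slow push, not separate taps, and laid the hammer back close to its starting spot.

**Last checks:**
- **Wedge:** its tail moved 32 mm, about 34–35 mm of total travel. The push reached 28 N, and the last 3 mm commanded moved the tool only 1 mm.
- **Post and hammer:** the final views show the post upright with its foot in the shoe, and the hammer flat on the desk well clear of it.
- **Dish and vial:** both are where they started, judging from the first and last top pictures.

**Not measured:** I had no direct reading of the wedge's force on the foot; I infer it from how steeply the push force rose. The post's tilt was judged by eye.

**Disagreement:** the gripper opening read about 2–3 mm under the known ball and handle diameters. I reopened and regripped the ball lower, but the reading stayed the same, and neither grip slipped.

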